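# Bleed the engraver's air reservoir at its lock-nut valve

### The job

Empty the air out of the small blue reservoir on the jeweller's bench: unscrew the brass knurled lock nut on its valve (counter-clockwise seen from above) all the way up to its stop, then press the freed steel valve tip gently down with the closed fingertips, well into its stroke (3 to 5 mm) but not onto its bottom stop at 6 mm, and keep it down for about two seconds. Let it spring back and leave the nut unscrewed; do not strike or bend the rubber-footed valve or ram the tip (keep the push below 15 N), and leave the other things on the bench alone.

Things in the scene. Friction and masses are not known exactly. Their poses are not given: they have to be found in the camera images.
- tank: fixed blue air reservoir, a cylinder 100 mm across, 190 mm long, lying along its y axis on two feet, crown 114 mm above the bench; round gauge on its -y end (163 mm from the origin, below 90 mm), brass outlet on its +y end (98 mm). Origin on the bench straight under the valve axis; z up. It carries the valve
- valve_boss (a point): centre of the top of the brass boss (34 mm across), 122 mm above the bench; the valve stands upright on it, screwed in by a brass thread. All valve heights are from here and for the lowest setting; the whole valve stands 0 to 18 mm higher than told, each time differently and not reported: feel for it. Rubber foot (24 mm across, tapering) up to 13 mm, brass stem 8 mm thick to 31 mm, seat 11 mm across to 34 mm
- nut (a joint): turn of the brass knurled nut (12 mm across, 10 mm tall; from 34 to 44 mm over the boss at 0), rad: 0 screwed down, starts at 0 to 0.5, grows counter-clockwise from above, 4.7 at its upper stop. Rises 1.27 mm per rad (6 mm in all). Friction 0.06 N m: a 20 N grip turns it; it stays where left. Screwed down it blocks the tip
- pin (a joint): how far the steel tip (a button 8 mm across on a 5 mm pin above the nut; top 57 mm over the boss) is pressed down, m: 0 up at rest, 0.006 at the bottom stop, which it must not reach; springs back. Resists 4.2 N at first, 1.2 N more per mm: 7.8 N at 3 mm, 11.4 N at 6 mm. Lets air out from 2.5 mm, once the nut is up
- lean_a (a joint): lean of the valve on its soft rubber foot about the reservoir's x axis, rad, 0 upright; the nut gives about 0.6 mm per newton of side force
- lean_b (a joint): lean of the valve on its rubber foot about the reservoir's y axis, rad, 0 upright
- charcoal: black charcoal soldering block, 75 x 50 x 28 mm; origin at the centre of its underside; bystander
- dish: small blue ceramic bowl, 60 mm across, 30 mm high; origin under its centre; bystander
- pot: white plastic jar with lid, 52 mm across, 62 mm high; origin under its centre; bystander
- mandrel: small wooden ring cone on a round foot, 40 mm across, 87 mm high; origin under its centre; bystander
- bangle: brass bangle lying flat, 66 mm across, 10 mm high; origin under its centre; bystander
- tweezers: dark steel tweezers lying flat, 130 mm long, 14 mm wide, 8 mm high, along its x; origin under the middle; bystander
- graver: pneumatic engraving handpiece, aluminium, 115 mm long, 16 mm thick, lying along its x; origin under its middle; bystander

How it is judged (in metres and radians):
On the way, in this order (a step that is already met when the one before it is completed fails the run):
1. the lock nut is unscrewed to its upper stop (past 4.0 of 4.7 rad) while the tip stands up (value of joint nut above 4 rad and value of joint pin below 0.002 m), for 0.2 s.
2. with the nut up, the valve tip is held pressed at least 2.5 mm for 1.5 s (value of joint nut above 4 rad and value of joint pin above 0.0025 m), for 1.5 s.
At the end, for the whole second after the job is handed in: the nut is unscrewed past 4.0 rad (stop at 4.7), the tip has sprung back to within 1 mm of its rest, and the valve stands upright (lean under 0.06 rad) (value of joint nut above 4 rad and value of joint pin below 0.001 m and value of joint lean_a between -0.06 and 0.06 rad and value of joint lean_b between -0.06 and 0.06 rad); the robot touches nothing.
It fails at once if the fingers push on the valve tip with more than 16 N (contact force between the fingers and pin_c1 above 16 N).
It fails at once if the tip is driven onto its bottom stop (pressed more than 5.6 mm) (value of joint pin above 0.0056 m).
It fails at once if the valve is bent over by more than 0.2 rad (value of joint any of lean_a, lean_b above 0.2 rad or value of joint any of lean_a, lean_b below -0.2 rad).
It fails at once if a bystander is moved by more than 30 mm (distance of any of charcoal, dish, pot, mandrel, bangle, tweezers, graver from where it was at the start of the episode above 0.03 m).
It also fails if it takes over 64 s, if anything falls off the work surface, if the arm or the gripper's body presses on something with over 40 N, if the wrist force passes 120 N, or if a joint passes its speed limit or range.

### The arm

A 6-joint arm with a two-finger parallel gripper is mounted at the origin on the work surface. World frame = base frame: x ahead of the robot, y to its left, z up, the work surface at z = 0. Lengths are in m, angles in degrees, forces in N, time in s.
With the tool pointing down it reaches from about 0.4 to 0.825 m from the base axis. Payload 7 kg.
Tool frame: the origin (TCP) lies at the very end of the fingers, on their centre line; the grasp point (between the pads) lies 19 mm behind it (r.hold_point_z is the distance from the TCP to the grasp point, in m); z points along the fingers, y is the line along which they close (so a half turn about z gives the same grasp; the last joint's range is limited). The gripper opens to 88 mm and grips with 3 to 60 N. Pads are 19 mm wide; open, the fingers measure 130 mm over their backs; the gripper's body (78 mm by 193 mm) begins 47 mm behind the grasp point.
Start: joints at [85.72, 20.546, 0.682, 0, -70.136, -16.507], TCP at [0.24, 0.631, 0.227] pointing down, gripper open.
Joint ranges: [-176.03, 176.03], [-82.01, 121.73], [-58.28, 71.71], [-173.87, 95.51], [-174.79, -0.11], [-173.66, 173.66]. Speed limits (degrees/s): [136.94, 136.94, 172.46, 180, 180, 180].

### API

Orientations are given as [roll, pitch, yaw] about the fixed x, y, z axes, in that order (R = Rz(yaw) Ry(pitch) Rx(roll)).
In Python, from plant import telemetry, vision, workorder, r gives the robot as it stands.
- The arm moves only by the tool move_arm, never from a script. Its argument "plan" is a list of rows, each a list of 7 numbers: the opening, from -1 (shut) to 1 (fully open), so that 0 is half open, then the shift along the world's x, y, z in m, then the turn, a rotation vector about the world's x, y, z in degrees. In form: [[fingers, dx, dy, dz, ax, ay, az], ...]. A call has 1 to 20 rows; each row shifts and turns the commanded pose from where the row before left it; what a row does not reach is not made up. A row lasts 1/8 s, in which the tool goes at most 62.5 mm and 10.7 degrees, less where a joint would pass 70% of its speed; a pose out of reach is approached as far as the arm can. A call is refused whole if a number of a shift passes 0.0625 or a number of a turn 10.7, either way. A call with a gripper value outside its range is refused whole. The fingers move at their own pace and stop on an object; "force" is the grip in N (left out, the last holds). Time passes only in rows, so rows that do not move let the fingers close. It gives the time, the measured TCP pose, the force, the opening and the grip force at its end, in the units of the state.
- telemetry.get_state(): the state, without advancing time (a new reading comes with each control period).
- vision.capture(name): name is "side" or "top" or "wrist"; returns a dict with "img" (480x640x3 uint8, red, green, blue), "depth" (480x640 float32, m along the optical axis (not along the pixel's ray), 0 where there is no reading), "intrinsics" (3x3 intrinsics, pixels), "R" (3x3) and "t" (3): a world point X has camera coordinates R X + t. Camera axes: x right, y down, z forward; pixel columns grow to the right and rows downward; lengths in m; the calibration is good to about 2 mm. A picture is of the moment at which its call begins.
- workorder.close_job(): hands the job in; it is judged then, once.
The state is a dict: "time_s": time; "joints": joint angles; "qd": joint speeds; "joint_torque": joint torques, N m; "tcp_pos": TCP position; "eef_rot": TCP orientation; "contact_force": force on the tool from outside, world axes, zero at the start; "moment": the same for the moment, N m; "gripper_width": finger opening in m; "gripper_force": force on a finger pad.
Only numpy, scipy, OpenCV 4.12 (cv2) and the standard library are available. Lean on these libraries where they do the work, as an engineer would, in place of code of your own. Each camera call takes 0.05 s, during which the arm holds its last target. There are 200 camera calls.

## Working session

There is one attempt and no reset: what is moved stays moved. The work goes in short steps, Python scripts to look and compute and a tool call to move; the robot and the scene stay as the last step left them, time stands still between calls to the robot, and variables do not carry over. Pictures are saved under pics/ and viewed, at most 10 in all, crops included, and the job is handed in when it is done.

Besides the shell and the picture viewer there is one more tool, called after "Emit:" by a JSON object that holds its "name" and its "arguments", one argument or row to a line. move_arm: Moves the arm, as the interface text tells. Its arguments: {"type":"object","properties":{"plan":{"type":"array"},"force":{"type":"number"}},"required":["plan"]}

```bash
mkdir -p pics; ls; cat > h.py <<'E'
import numpy as np, cv2
from plant import telemetry, vision, workorder, r
def cap(n):
    c=vision.capture(n); return c
def pts(c):
    K,R,t,d=map(np.array,(c["intrinsics"],c["R"],c["t"],c["depth"]))
    v,u=np.mgrid[:480,:640]
    P=np.stack([(u-K[0,2])/K[0,0]*d,(v-K[1,2])/K[1,1]*d,d],-1)
    return (P-t)@R   # R^T(P-t)
def save(n,img): cv2.imwrite(f"pics/{n}.png",cv2.cvtColor(np.ascontiguousarray(img),cv2.COLOR_RGB2BGR))
E
python3 - <<'E'
from h import *
s=telemetry.get_state(); print({k:np.round(v,3) for k,v in s.items()})
a=cap("top");b=cap("side")
for n,c in(("top",a),("side",b)):
    save(n,c["img"]); print(n,c["intrinsics"],-np.array(c["R"]).T@c["t"], np.round(c["R"],2))
    P=pts(c); m=(c["depth"]>0)&(P[...,2]>0.10)&(P[...,2]<0.22)
    h=cv2.cvtColor(c["img"],cv2.COLOR_RGB2HSV)
    br=m&(h[...,0]>10)&(h[...,0]<35)&(h[...,1]>80)
    print(br.sum(), np.median(P[br],0) if br.any() else 0)
E
```

```text
pics
{'time_s': np.float64(0.0), 'joints': array([ 8.5720e+01,  2.0590e+01,  6.3200e-01, -2.0000e-02, -7.0136e+01,
       -1.6507e+01]), 'qd': array([ 0.031, -0.02 ,  0.046,  0.005, -0.   ,  0.109]), 'joint_torque': array([-1.0000e-03, -5.8272e+01,  2.9304e+01,  6.9970e+00,  7.0000e-03,
       -0.0000e+00]), 'tcp_pos': array([0.239, 0.631, 0.226]), 'eef_rot': array([ 1.79905e+02, -9.00000e-03, -2.07940e+01]), 'contact_force': array([-0.256, -0.124,  0.174]), 'moment': array([ 0.001, -0.041, -0.029]), 'gripper_force': np.float64(0.0), 'gripper_width': np.float64(0.087)}
top [[510.5637631    0.         321.16161133]
 [  0.         510.5637631  242.42295993]
 [  0.           0.           1.        ]] [ 0.38859938 -0.03537346  1.0695642 ] [[ 0.02 -1.    0.01]
 [-0.99 -0.03 -0.1 ]
 [ 0.1  -0.01 -0.99]]
15047 [ 0.81223501 -0.0113199   0.15874617]
side [[534.18675864   0.         305.28188932]
 [  0.         534.18675864 238.8224376 ]
 [  0.           0.           1.        ]] [ 0.1904551  -0.65026869  0.90874301] [[ 0.89 -0.46 -0.01]
 [-0.35 -0.66 -0.66]
 [ 0.3   0.59 -0.75]]
15362 [ 0.7821255  -0.03318192  0.15382726]
```

View pics/top.png

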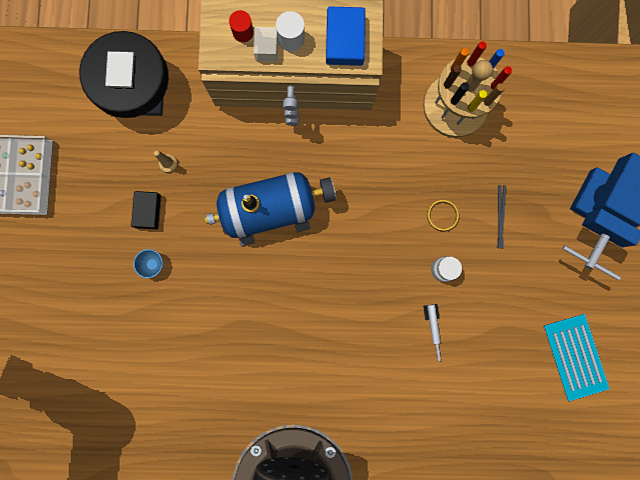

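View pics/side.png

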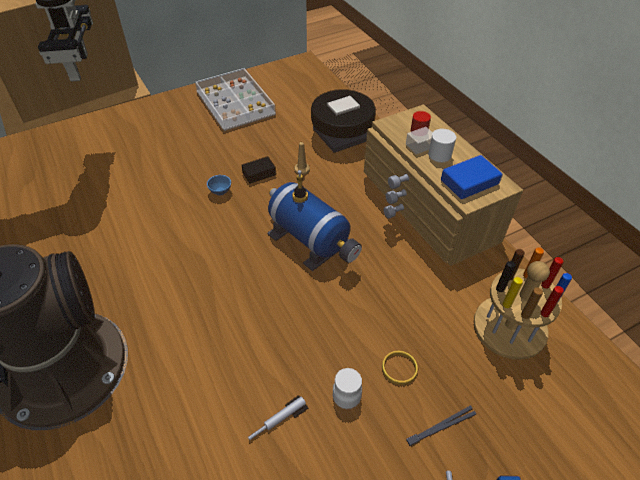

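Top: the reservoir is at about (265,205) and its valve at (250,203). Side: the valve rises from its boss at (300,195). The drawer cabinet stands behind, and the valve top is clear.

```bash
python3 - <<'E'
from h import *
a=cap("top");b=cap("side")
for c,(u0,u1,v0,v1) in((a,(225,275,180,225)),(b,(280,320,165,210))):
    P=pts(c)[v0:v1,u0:u1].reshape(-1,3); I=c["img"][v0:v1,u0:u1].reshape(-1,3)
    for lo,hi in((.118,.126),(.14,.16),(.16,.175),(.175,.185),(.185,.2),(.2,.25)):
        m=(P[:,2]>lo)&(P[:,2]<hi)&(np.hypot(P[:,0]-.5,P[:,1]-.1)<.3)
        if m.any(): print(lo,m.sum(),np.median(P[m],0).round(4),P[m].min(0).round(3),P[m].max(0).round(3),I[m].mean(0))
    print()
P=pts(a); h=cv2.cvtColor(a["img"],cv2.COLOR_RGB2HSV)
m=(P[...,2]>.08)&(P[...,2]<.125)&(h[...,0]>100)&(h[...,0]<130)&(h[...,1]>100); m[:,:200]=0;m[:,340:]=0;m[:170]=0
q=P[m][:,:2]; w,v=np.linalg.eigh(np.cov(q.T)); print(q.mean(0),v[:,1],np.degrees(np.arctan2(v[1,1],v[0,1])))
save("crop",cv2.resize(np.hstack([a["img"][170:250,200:300],b["img"][150:230,260:360]]),(800,320),interpolation=2))
E
```

```text
0.118 86 [0.5471 0.0815 0.1213] [0.539 0.066 0.118] [0.57  0.105 0.126] [158.18604651 129.58139535  50.76744186]
0.14 30 [0.5514 0.0851 0.1417] [0.547 0.08  0.14 ] [0.56  0.096 0.16 ] [32.53333333 30.5        24.06666667]
0.16 30 [0.5521 0.0865 0.1722] [0.548 0.083 0.161] [0.56  0.094 0.175] [131.2        109.73333333  39.5       ]
0.175 12 [0.554  0.0885 0.1837] [0.552 0.085 0.176] [0.557 0.092 0.185] [186.83333333 184.33333333 178.66666667]
0.185 4 [0.555  0.0888 0.1868] [0.551 0.086 0.186] [0.557 0.092 0.188] [194.25 195.75 198.5 ]

0.118 84 [0.5497 0.0811 0.1225] [0.535 0.039 0.118] [0.571 0.131 0.126] [109.51190476  93.73809524  62.97619048]
0.14 53 [0.553  0.0878 0.1437] [0.545 0.08  0.14 ] [0.563 0.097 0.16 ] [62.43396226 50.39622642 32.54716981]
0.16 36 [0.5537 0.0877 0.1705] [0.548 0.083 0.16 ] [0.56  0.098 0.175] [90.69444444 70.77777778 33.52777778]
0.175 13 [0.5541 0.0892 0.1761] [0.549 0.086 0.175] [0.559 0.092 0.185] [104.84615385  90.30769231  66.84615385]
0.185 9 [0.555  0.0894 0.1862] [0.551 0.087 0.185] [0.558 0.094 0.188] [135.77777778 135.         141.66666667]

[0.55671975 0.06012166] [-0.27781935  0.96063334] 106.13009957053725
```

View pics/crop.png

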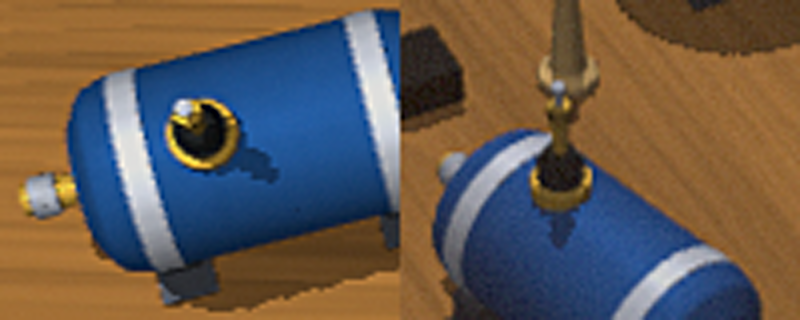

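The valve axis is near (0.554, 0.0885). The tip top reads about 0.187, so the valve stands about 8 mm up. I'm moving above it and turning the wrist back for one full unscrewing stroke.

Emit:
{"name": "move_arm", "arguments": {
  "plan": [
    [0,0.0,0,0.03,0,0,-10],
    [0,0.02,-0.035,0,0,0,-10.5],
    [0,0.02,-0.035,0,0,0,-10.5],
    [0,0.02,-0.035,0,0,0,-10.5],
    [0,0.02,-0.035,0,0,0,-10.5],
    [0,0.02,-0.035,0,0,0,-10.5],
    [0,0.02,-0.035,0,0,0,-10.5],
    [0,0.02,-0.035,0,0,0,-10.5],
    [0,0.02,-0.035,0,0,0,-10.5],
    [0,0.02,-0.035,0,0,0,-10.5],
    [0,0.02,-0.035,0,0,0,-10.5],
    [0,0.02,-0.035,0,0,0,-10.5],
    [0,0.02,-0.035,0,0,0,-10.5],
    [0,0.02,-0.035,0,0,0,-10.5],
    [0,0.02,-0.035,0,0,0,-10.5],
    [0,0.02,-0.035,0,0,0,-10.5],
    [0,0.015,-0.0175,0,0,0,-10.5],
    [0,0,0,0,0,0,-10.5],
    [0,0,0,0,0,0,-10.5],
    [0,0,0,0,0,0,-10.5]
  ],
  "force": 25
}}

```text
time_s: 2.7
tcp_pos: [0.5545, 0.0883, 0.2564]
eef_rot: [-180.0, -0.0, 129.3]
contact_force: [-0.8, 0.4, 1.6]
gripper_width: 0.0438
gripper_force: 0.0
```

```bash
python3 - <<'E'
from h import *
c=cap("wrist"); s=telemetry.get_state(); print({k:np.round(s[k],4) for k in("time_s","joints","tcp_pos","eef_rot","contact_force","moment","gripper_width")})
save("w1",c["img"]); P=pts(c); print(-np.array(c["R"]).T@c["t"])
for lo,hi in((.12,.125),(.14,.16),(.16,.172),(.172,.18),(.18,.184),(.184,.187),(.187,.2)):
    m=(c["depth"]>0)&(P[...,2]>lo)&(P[...,2]<hi)&(np.hypot(P[...,0]-.554,P[...,1]-.0885)<.02)
    if m.any(): q=P[m];print(lo,m.sum(),np.median(q,0).round(4),q.min(0).round(4),q.max(0).round(4),np.argwhere(m).mean(0).round())
E
```

```text
{'time_s': np.float64(2.75), 'joints': array([ 2.902810e+01,  8.823600e+00, -1.121120e+01, -9.200000e-03,
       -6.998030e+01, -1.701943e+02]), 'tcp_pos': array([0.5545, 0.0884, 0.2564]), 'eef_rot': array([-1.799866e+02, -1.110000e-02,  1.288306e+02]), 'contact_force': array([ 0.0888,  0.7145, -0.2037]), 'moment': array([-0.0127, -0.1891, -0.059 ]), 'gripper_width': np.float64(0.0438)}
[0.50319608 0.15205866 0.41432563]
0.12 344 [0.5474 0.0979 0.1216] [0.5384 0.0736 0.12  ] [0.5711 0.1069 0.1248] [219. 324.]
0.14 206 [0.5516 0.0934 0.1412] [0.5466 0.0821 0.14  ] [0.5628 0.0989 0.1595] [230. 324.]
0.16 87 [0.5522 0.0942 0.1689] [0.5483 0.0842 0.1604] [0.5607 0.0967 0.172 ] [239. 324.]
0.172 118 [0.5529 0.0922 0.1729] [0.5485 0.0841 0.172 ] [0.5611 0.0958 0.1774] [243. 324.]
0.18 15 [0.5526 0.091  0.1828] [0.5514 0.0884 0.1815] [0.5581 0.0938 0.1839] [248. 323.]
0.184 85 [0.5546 0.0904 0.1849] [0.5513 0.0866 0.1841] [0.5584 0.0938 0.1864] [251. 324.]
```

View pics/w1.png

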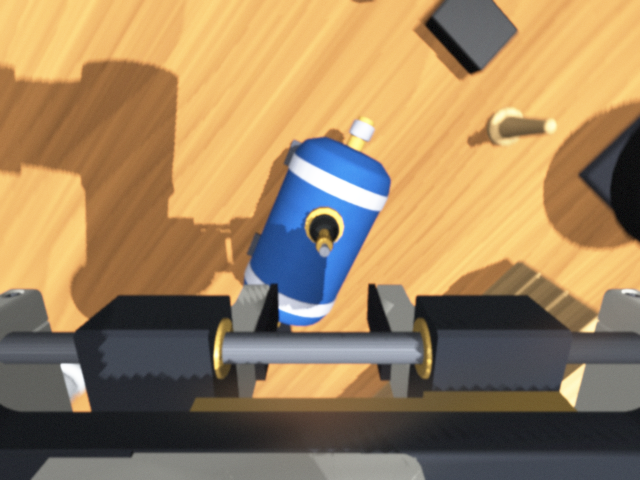

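The wrist view shows the valve tip at (324,250) between the fingers' plane and the camera. The depth data puts the axis at (0.555, 0.090) with the tip top at about 0.185, so the valve is about 6 mm up and the nut spans roughly 0.162 to 0.173. I'm descending around the nut and closing.

Emit:
{"name": "move_arm", "arguments": {
  "plan": [
    [0,0.0005,0.0015,-0.02,0,0,0],
    [0,0,0,-0.022,0,0,0],
    [0,0,0,-0.022,0,0,0],
    [0,0,0,-0.022,0,0,0],
    [0,0,0,-0.02,0,0,0],
    [-0.4,0,0,0,0,0,0],
    [-0.6,0,0,0,0,0,0],
    [-0.65,0,0,0,0,0,0],
    [-0.7,0,0,0,0,0,0],
    [-1,0,0,0,0,0,0],
    [-1,0,0,0,0,0,0],
    [-1,0,0,0,0,0,0],
    [-1,0,0,0,0,0,0]
  ],
  "force": 25
}}

```text
time_s: 4.38
tcp_pos: [0.5552, 0.09, 0.1509]
eef_rot: [180.0, 0.0, 129.7]
contact_force: [-1.7, -0.8, 4.6]
gripper_width: 0.0106
gripper_force: 25.0
```

```bash
python3 - <<'E'
from h import *
c=cap("wrist"); b=cap("side"); s=telemetry.get_state(); print({k:np.round(s[k],4) for k in("time_s","joints","tcp_pos","eef_rot","contact_force","moment","gripper_width","gripper_force")})
save("w2",np.hstack([cv2.resize(c["img"][160:400,160:480],(400,300)),cv2.resize(b["img"][120:240,220:380],(400,300))]))
E
```

```text
{'time_s': np.float64(4.475), 'joints': array([ 2.915490e+01,  1.357640e+01, -1.975480e+01,  1.620000e-02,
       -5.665360e+01, -1.694426e+02]), 'tcp_pos': array([0.5552, 0.09  , 0.1509]), 'eef_rot': array([1.799876e+02, 1.600000e-02, 1.297212e+02]), 'contact_force': array([-1.8285, -0.7625,  6.0304]), 'moment': array([-0.4422,  0.4247, -0.0386]), 'gripper_width': np.float64(0.0107), 'gripper_force': np.float64(25.0009)}
```

View pics/w2.png

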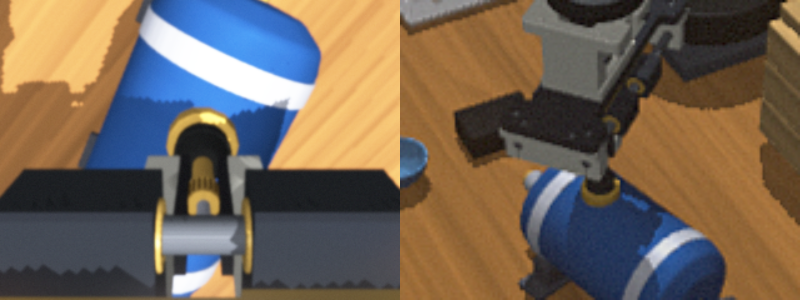

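Wrist view: the knurled nut is between the pads at crop (203,185). The 10.7 mm width is a little below the nominal 12. I'll turn part way and check whether the nut follows.

Emit:
{"name": "move_arm", "arguments": {
  "plan": [
    [-1,0,0,0.0,0,0,5],
    [-1,0,0,0.0002,0,0,8],
    [-1,0,0,0.0002,0,0,8],
    [-1,0,0,0.0002,0,0,8],
    [-1,0,0,0.0002,0,0,8],
    [-1,0,0,0.0002,0,0,8]
  ]
}}

```text
time_s: 5.22
tcp_pos: [0.5551, 0.0901, 0.1515]
eef_rot: [180.0, -0.0, 175.0]
contact_force: [-1.0, -0.9, 3.4]
gripper_width: 0.0106
gripper_force: 25.0
```

```bash
python3 - <<'E'
from h import *
s=telemetry.get_state(); print({k:np.round(s[k],4) for k in("time_s","tcp_pos","eef_rot","contact_force","moment","gripper_width","gripper_force")})
c=cap("wrist"); P=pts(c); ax=s["tcp_pos"]
m=(c["depth"]>0)&(np.hypot(P[...,0]-ax[0],P[...,1]-ax[1])<.0065)&(P[...,2]>.155)&(P[...,2]<.195)
print(np.histogram(P[m][:,2],np.arange(.155,.196,.002)))
vv,uu=np.where(m); print(vv.min(),vv.max(),uu.min(),uu.max())
save("w3",cv2.resize(c["img"][220:370,230:430],(800,600),interpolation=2))
E
```

```text
{'time_s': np.float64(5.225), 'tcp_pos': array([0.5551, 0.0901, 0.1515]), 'eef_rot': array([ 1.799981e+02, -5.000000e-04,  1.749702e+02]), 'contact_force': array([-0.9778, -0.9379,  3.4162]), 'moment': array([-0.2961,  0.156 , -0.0351]), 'gripper_width': np.float64(0.0106), 'gripper_force': np.float64(24.9999)}
(array([ 14,  13,  44,  28,  28,  44,  47,  52, 188, 208,  34,  25,   3,
        30,  24,   2,   0,   0,   0,   0]), array([0.155, 0.157, 0.159, 0.161, 0.163, 0.165, 0.167, 0.169, 0.171,
       0.173, 0.175, 0.177, 0.179, 0.181, 0.183, 0.185, 0.187, 0.189,
       0.191, 0.193, 0.195]))
297 331 310 335
```

View pics/w3.png

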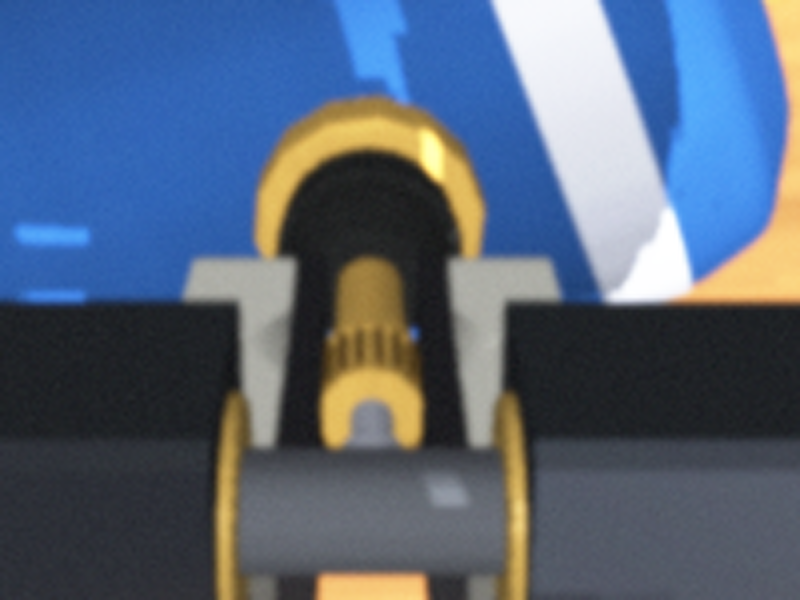

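The knurled nut sits between the dark pads, and the torque of about 0.04 N·m fits the thread friction, so I'm continuing.

Emit:
{"name": "move_arm", "arguments": {
  "plan": [
    [-1,0,0,0.00023,0,0,10],
    [-1,0,0,0.00023,0,0,10],
    [-1,0,0,0.00023,0,0,10],
    [-1,0,0,0.00023,0,0,10],
    [-1,0,0,0.00023,0,0,10],
    [-1,0,0,0.00023,0,0,10],
    [-1,0,0,0.00023,0,0,10],
    [-1,0,0,0.00023,0,0,10],
    [-1,0,0,0.00023,0,0,10],
    [-1,0,0,0.00023,0,0,10],
    [-1,0,0,0.00023,0,0,10],
    [-1,0,0,0.00023,0,0,10],
    [-1,0,0,0.00023,0,0,10],
    [-1,0,0,0.00023,0,0,10],
    [-1,0,0,0.00023,0,0,10],
    [-1,0,0,0.00023,0,0,10],
    [-1,0,0,0.00023,0,0,10],
    [-1,0,0,0.00023,0,0,10]
  ]
}}

```text
time_s: 7.52
tcp_pos: [0.555, 0.0899, 0.1556]
eef_rot: [180.0, 0.0, -5.1]
contact_force: [-0.7, -1.3, 2.8]
gripper_width: 0.0105
gripper_force: 25.0
```

```bash
cat > st.py <<'E'
from h import *
s=telemetry.get_state(); print({k:np.round(s[k],4) for k in("time_s","joints","tcp_pos","eef_rot","contact_force","moment","gripper_width","gripper_force")})
c=cap("wrist"); P=pts(c); ax=s["tcp_pos"]
m=(c["depth"]>0)&(np.hypot(P[...,0]-ax[0],P[...,1]-ax[1])<.0065)&(P[...,2]>.155)&(P[...,2]<.195)
print(np.histogram(P[m][:,2],np.arange(.155,.196,.002))[0])
E
python3 st.py
```

```text
{'time_s': np.float64(7.525), 'joints': array([ 2.91499e+01,  1.33158e+01, -1.94032e+01,  8.00000e-03,
       -5.72940e+01,  5.57442e+01]), 'tcp_pos': array([0.555 , 0.0899, 0.1556]), 'eef_rot': array([ 1.799871e+02,  6.900000e-03, -5.101500e+00]), 'contact_force': array([-0.7177, -1.3263,  2.7656]), 'moment': array([-0.5285,  0.2746, -0.0954]), 'gripper_width': np.float64(0.0105), 'gripper_force': np.float64(24.9995)}
[  8   3  40 112  11   1  22  24  20  26 112 206  14  32  78  31   0   0
   0   0]
```

The nut top has risen from about 0.173 to 0.178, so I'm turning on to the stop.

Emit:
{"name": "move_arm", "arguments": {
  "plan": [
    [-1,0,0,0.0002,0,0,10],
    [-1,0,0,0.0002,0,0,10],
    [-1,0,0,0.0002,0,0,8],
    [-1,0,0,0,0,0,5],
    [-1,0,0,0,0,0,5],
    [-1,0,0,0,0,0,5]
  ]
}}

```text
time_s: 8.32
tcp_pos: [0.5551, 0.09, 0.1562]
eef_rot: [-180.0, 0.0, 37.6]
contact_force: [-0.9, -1.3, 2.5]
gripper_width: 0.0109
gripper_force: 25.0
```

```bash
python3 st.py
```

```text
{'time_s': np.float64(8.325), 'joints': array([ 2.91509e+01,  1.32873e+01, -1.93584e+01, -4.20000e-03,
       -5.73568e+01,  9.84249e+01]), 'tcp_pos': array([0.5551, 0.09  , 0.1562]), 'eef_rot': array([-1.799961e+02,  1.900000e-03,  3.757360e+01]), 'contact_force': array([-0.8785, -1.3287,  2.4774]), 'moment': array([-0.5161,  0.0738, -0.1907]), 'gripper_width': np.float64(0.0109), 'gripper_force': np.float64(25.0004)}
[ 10   3  37 121  13   0   8   8  11  11  28 257  28  27  72  57   0   0
   0   0]
```

The torque has risen to 0.19 N·m, so the nut is on its stop and slipping. I'm releasing, rising and looking.

Emit:
{"name": "move_arm", "arguments": {
  "plan": [
    [-0.6,0,0,0,0,0,0],
    [-0.3,0,0,0,0,0,0],
    [-0.2,0,0,0,0,0,0],
    [-0.2,0,0,0.02,0,0,0],
    [-0.2,0,0,0.025,0,0,0],
    [-0.2,0,0,0.025,0,0,0],
    [-0.6,0,0,0,0,0,0],
    [-1,0,0,0,0,0,0],
    [-1,0,0,0,0,0,0],
    [-1,0,0,0,0,0,0],
    [-1,0,0,0,0,0,0]
  ]
}}

```text
time_s: 9.75
tcp_pos: [0.555, 0.09, 0.2259]
eef_rot: [-180.0, 0.0, 37.7]
contact_force: [1.2, 0.6, 0.7]
gripper_width: 0.0001
gripper_force: 0.0
```

```bash
python3 - <<'E'
from h import *
s=telemetry.get_state(); print({k:np.round(s[k],4) for k in("time_s","tcp_pos","eef_rot","contact_force","moment","gripper_width","gripper_force")})
c=cap("wrist"); P=pts(c)
for lo,hi in((.16,.172),(.172,.177),(.177,.181),(.181,.1835),(.1835,.185),(.185,.195)):
    m=(c["depth"]>0)&(P[...,2]>lo)&(P[...,2]<hi)&(np.hypot(P[...,0]-.555,P[...,1]-.09)<.012)
    if m.any(): q=P[m];print(lo,m.sum(),np.median(q,0).round(4),q.min(0).round(4),q.max(0).round(4),np.argwhere(m).mean(0).round())
m=(c["depth"]>0)&(P[...,2]>.15)&(P[...,2]<.195)&(np.hypot(P[...,0]-.555,P[...,1]-.09)<.012)
vv,uu=np.where(m);v,u=int(vv.mean()),int(uu.mean());print(u,v)
save("w4",cv2.resize(c["img"][max(v-75,0):v+75,u-100:u+100],(800,600),interpolation=2))
E
```

```text
{'time_s': np.float64(9.75), 'tcp_pos': array([0.555 , 0.09  , 0.2259]), 'eef_rot': array([-1.799956e+02,  3.890000e-02,  3.771010e+01]), 'contact_force': array([1.1854, 0.5619, 0.7301]), 'moment': array([-0.1026, -0.0914, -0.0183]), 'gripper_width': np.float64(0.0001), 'gripper_force': np.float64(0.0)}
0.16 85 [0.5594 0.0934 0.1625] [0.5536 0.087  0.1602] [0.5616 0.0966 0.172 ] [252. 323.]
0.172 74 [0.5596 0.0937 0.1754] [0.55   0.0838 0.1721] [0.5618 0.0968 0.177 ] [258. 323.]
0.177 149 [0.5576 0.0924 0.178 ] [0.5488 0.0842 0.177 ] [0.5615 0.0963 0.1794] [263. 322.]
0.181 11 [0.5584 0.0912 0.1826] [0.5543 0.0883 0.1819] [0.5589 0.0938 0.1834] [264. 324.]
0.1835 62 [0.5559 0.0904 0.1845] [0.5517 0.0866 0.1837] [0.559  0.0941 0.185 ] [269. 323.]
0.185 53 [0.5552 0.0907 0.1855] [0.5523 0.0876 0.185 ] [0.5591 0.0941 0.1866] [270. 322.]
322 260
```

View pics/w4.png

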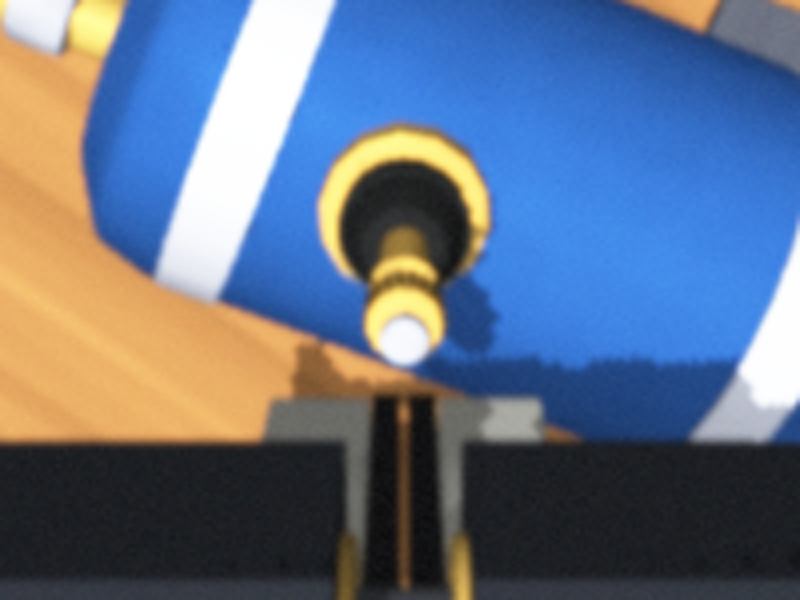

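The nut is up: its top is at 0.178 and the gap over the seat shows. The button is at crop (404,340), which is (0.5555, 0.0904), with its top at about 0.185. I'm coming down with closed fingers and feeling for contact.

Emit:
{"name": "move_arm", "arguments": {
  "plan": [
    [-1,0.0005,0.0004,-0.015,0,0,0],
    [-1,0,0,-0.015,0,0,0],
    [-1,0,0,-0.005,0,0,0],
    [-1,0,0,-0.001,0,0,0],
    [-1,0,0,-0.001,0,0,0],
    [-1,0,0,-0.001,0,0,0],
    [-1,0,0,0,0,0,0],
    [-1,0,0,0,0,0,0]
  ]
}}

```text
time_s: 10.8
tcp_pos: [0.5556, 0.0905, 0.1885]
eef_rot: [180.0, -0.0, 37.7]
contact_force: [0.2, 0.1, -0.5]
gripper_width: 0.0006
gripper_force: 0.0
```

```bash
python3 - <<'E'
from h import *
s=telemetry.get_state(); print({k:np.round(s[k],4) for k in("time_s","tcp_pos","contact_force","moment")})
E
```

```text
{'time_s': np.float64(10.8), 'tcp_pos': array([0.5556, 0.0905, 0.1885]), 'contact_force': array([ 0.2026,  0.0537, -0.5136]), 'moment': array([-0.087 , -0.0575,  0.0206])}
```

Emit:
{"name": "move_arm", "arguments": {
  "plan": [
    [-1,0,0,-0.0005,0,0,0],
    [-1,0,0,-0.0005,0,0,0],
    [-1,0,0,-0.0005,0,0,0],
    [-1,0,0,-0.0005,0,0,0],
    [-1,0,0,0,0,0,0],
    [-1,0,0,0,0,0,0]
  ]
}}

```text
time_s: 11.55
tcp_pos: [0.5556, 0.0905, 0.1863]
eef_rot: [-180.0, -0.0, 37.7]
contact_force: [-0.0, -0.7, 0.7]
gripper_width: 0.0003
gripper_force: 0.0
```

Emit:
{"name": "move_arm", "arguments": {
  "plan": [
    [-1,0,0,-0.0005,0,0,0],
    [-1,0,0,-0.0005,0,0,0],
    [-1,0,0,0,0,0,0],
    [-1,0,0,0,0,0,0]
  ]
}}

```text
time_s: 12.05
tcp_pos: [0.5557, 0.0905, 0.1856]
eef_rot: [180.0, -0.0, 37.7]
contact_force: [0.2, -0.4, 2.4]
gripper_width: 0.0006
gripper_force: 1.4
```

Emit:
{"name": "move_arm", "arguments": {
  "plan": [
    [-1,0,0,-0.0005,0,0,0],
    [-1,0,0,-0.0005,0,0,0],
    [-1,0,0,0,0,0,0],
    [-1,0,0,0,0,0,0]
  ]
}}

```text
time_s: 12.55
tcp_pos: [0.5557, 0.0905, 0.1845]
eef_rot: [180.0, -0.0, 37.7]
contact_force: [-0.4, -0.2, 5.9]
gripper_width: 0.0005
gripper_force: 2.5
```

Emit:
{"name": "move_arm", "arguments": {
  "plan": [
    [-1,0,0,-0.0005,0,0,0],
    [-1,0,0,-0.0005,0,0,0],
    [-1,0,0,0,0,0,0],
    [-1,0,0,0,0,0,0]
  ]
}}

```text
time_s: 13.05
tcp_pos: [0.5558, 0.0905, 0.1836]
eef_rot: [180.0, -0.0, 37.7]
contact_force: [-0.6, -0.0, 5.9]
gripper_width: 0.0006
gripper_force: 3.0
```

Emit:
{"name": "move_arm", "arguments": {
  "plan": [
    [-1,0,0,-0.0005,0,0,0],
    [-1,0,0,-0.0005,0,0,0],
    [-1,0,0,0,0,0,0],
    [-1,0,0,0,0,0,0]
  ]
}}

```text
time_s: 13.55
tcp_pos: [0.5559, 0.0905, 0.1828]
eef_rot: [180.0, -0.0, 37.7]
contact_force: [-0.7, 0.5, 7.0]
gripper_width: 0.0007
gripper_force: 3.5
```

Emit:
{"name": "move_arm", "arguments": {
  "plan": [
    [-1,0,0,-0.0005,0,0,0],
    [-1,0,0,-0.0005,0,0,0],
    [-1,0,0,0,0,0,0],
    [-1,0,0,0,0,0,0]
  ]
}}

```text
time_s: 14.05
tcp_pos: [0.5561, 0.0905, 0.182]
eef_rot: [180.0, -0.1, 37.7]
contact_force: [-0.9, -0.0, 7.9]
gripper_width: 0.0003
gripper_force: 4.0
```

```bash
python3 - <<'E'
from h import *
F=[];Z=[]
for i in range(5):
    cap("side"); s=telemetry.get_state(); F.append(s["contact_force"]);Z.append(s["tcp_pos"])
print(np.mean(F,0),np.mean(Z,0),s["time_s"])
E
```

```text
[-0.53786622 -0.41118153  8.06962317] [0.55607905 0.0905266  0.18201633] 14.3
```

The force (8.1 N) and travel agree on about 3.3 mm. I'll go slightly deeper, hold for over 2 s, then release.

Emit:
{"name": "move_arm", "arguments": {
  "plan": [
    [-1,0,0,-0.0005,0,0,0],
    [-1,0,0,0,0,0,0],
    [-1,0,0,0,0,0,0],
    [-1,0,0,0,0,0,0],
    [-1,0,0,0,0,0,0],
    [-1,0,0,0,0,0,0],
    [-1,0,0,0,0,0,0],
    [-1,0,0,0,0,0,0],
    [-1,0,0,0,0,0,0],
    [-1,0,0,0,0,0,0],
    [-1,0,0,0,0,0,0],
    [-1,0,0,0,0,0,0],
    [-1,0,0,0,0,0,0],
    [-1,0,0,0,0,0,0],
    [-1,0,0,0,0,0,0],
    [-1,0,0,0,0,0,0],
    [-1,0,0,0,0,0,0],
    [-1,0,0,0,0,0,0]
  ]
}}

```text
time_s: 16.55
tcp_pos: [0.5561, 0.0905, 0.1816]
eef_rot: [180.0, -0.1, 37.7]
contact_force: [-0.4, -0.2, 8.3]
gripper_width: 0.0004
gripper_force: 4.2
```

Emit:
{"name": "move_arm", "arguments": {
  "plan": [
    [-1,0,0,0.001,0,0,0],
    [-1,0,0,0.001,0,0,0],
    [-1,0,0,0.002,0,0,0],
    [-1,0,0,0.002,0,0,0],
    [-1,0,0,0.01,0,0,0],
    [-1,0,0,0.03,0,0,0],
    [-1,0,0,0.03,0,0,0],
    [-1,0,0,0,0,0,0],
    [-1,0,0,0,0,0,0],
    [-1,0,0,0,0,0,0]
  ]
}}

```text
time_s: 17.8
tcp_pos: [0.555, 0.0903, 0.2558]
eef_rot: [-180.0, 0.1, 37.7]
contact_force: [-0.3, 0.2, 0.7]
gripper_width: 0.0002
gripper_force: 0.0
```

```bash
python3 - <<'E'
from h import *
c=cap("wrist"); P=pts(c); s=telemetry.get_state(); print(s["time_s"],s["tcp_pos"],s["contact_force"])
for lo,hi in((.14,.16),(.16,.172),(.172,.177),(.177,.181),(.1835,.195)):
    m=(c["depth"]>0)&(P[...,2]>lo)&(P[...,2]<hi)&(np.hypot(P[...,0]-.555,P[...,1]-.09)<.012)
    if m.any(): q=P[m];print(lo,m.sum(),np.median(q,0).round(4),q.min(0).round(4),q.max(0).round(4))
E
```

```text
17.85 [0.55512388 0.09027905 0.25591681] [-0.48881764  1.64064282 -0.28351928]
0.14 215 [0.5586 0.0932 0.1413] [0.5469 0.0822 0.14  ] [0.5641 0.099  0.1598]
0.16 60 [0.5593 0.0935 0.1621] [0.5517 0.0869 0.1602] [0.5616 0.0966 0.1719]
0.172 55 [0.5586 0.0932 0.1751] [0.5495 0.0837 0.1722] [0.5618 0.0966 0.177 ]
0.177 115 [0.5577 0.0924 0.1779] [0.5489 0.0845 0.177 ] [0.5618 0.0968 0.1794]
0.1835 92 [0.5556 0.0903 0.185 ] [0.5518 0.0866 0.1836] [0.559  0.0938 0.1869]
```

The tip is back at 0.185, the nut is still up at 0.178, the valve is upright and the arm is clear. I'm handing in.

```bash
python3 -c "
from h import *
print(workorder.close_job())"
```

```text
the job is handed in; nothing more can be done
None
```

I unscrewed the nut to its upper stop, then pressed the tip down about 3.5–4 mm at about 8 N for just over 2 s. After release it sprang back with the valve upright, and I handed the job in at about 18 s; no verdict came back.

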